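Slide the cover plate over the stand's edge, pinch it and rack it upright

ROBOT

A 7-joint arm with a two-finger parallel gripper is mounted at the origin on a cart in front of the work surface, level with it; the furniture and walls round the work are solid. World frame = base frame: x ahead of the robot, y to its left, z up, the work surface at z = 0. Lengths are in mm, angles in rad, forces in N, time in s.
With the tool pointing down it reaches from about 425 to 875 mm from the base axis. Payload 9.9 kg.
Tool frame: the origin (TCP) lies between the finger pads; the fingertips stand 22 mm ahead of it and the grasp point (between the pads) lies 3 mm ahead of it; z points along the fingers, y is the direction in which the jaws open and shut (so a half turn about z gives the same grasp; the last joint's range is limited). The gripper opens to 85 mm and grips with 20 to 120 N. Pads are 22 mm wide; open, the fingers measure 114 mm over their backs; the gripper's body (76 mm by 85 mm) begins 54 mm behind the grasp point. The pads swing forward as they close: fully open they stand 13 mm farther back than shut.
Start: joints at [-0.084, 0.576, 0.025, 1.437, -0.015, 1.129, -0.057], TCP at [675.003, 0.006, 253.289] pointing down, gripper open.
Joint ranges: [-2.76, 2.76], [-0.34, 2.15], [-1.52, 1.57], [0.19, 2.46], [-1.09, 4.23], [0.17, 1.99], [-2.82, 2.82]. Speed limits (rad/s): [2.22, 2.22, 3.01, 3.01, 3.14, 3.14, 3.14].

INTERFACE

Orientations are given as a rotation vector (axis times angle).
In Python, from plant import status, get_image, job gives the robot as it stands.
- The arm moves only by the tool step_arm, never from a script. Its argument "increments" is a list of rows, each an object with "dp": the shift along the tool's x, y, z in units of 40 mm (1.0 is 40 mm), a list of three; "twist": the turn, a rotation vector about the tool's x, y, z in units of 6 degrees (1.0 is 6 degrees), a list of three; "fingers": the finger opening in mm, from 0 to 85.4. A call has exactly 8 rows; each row is the pose to reach, as a shift and turn from the pose commanded when the call began, along the tool's axes at that moment; what a row does not reach only later rows make up. A row lasts 1/12 s, in which the tool goes at most 41.7 mm and 7.16 degrees, less where a joint would pass 70% of its speed; a pose out of reach is approached as far as the arm can. A call with a gripper value outside its range is refused whole. The fingers move at their own pace and stop on an object; "squeeze" is the grip in N (left out, the last holds). Time passes only in rows, so rows that repeat a pose let the fingers close, or fill a call up. It gives the time, the measured TCP pose, the force and the opening at its end, in the units of the state.
- status.state(): the state, without advancing time (a new reading comes with each control period).
- get_image(name): name is "scene" or "side" or "wrist"; returns a dict with "image" (384x512x3 uint8, blue, green, red), "depth" (384x512 float32, mm along the optical axis (not along the pixel's ray), 0 where there is no reading), "vfov" (degrees; the focal length in pixels is half the picture's height over the tangent of half this angle, whatever the lens; pixels are square), "cx", "cy" (the principal point, pixels), "R" (3x3) and "t" (3): a world point X has camera coordinates R X + t; the wrist camera has in their place "mount" (4x4, takes a point from camera to tool coordinates, whose origin is the TCP and whose axes are the flange's). Camera axes: x right, y down, z forward; pixel columns grow to the right and rows downward; lengths in mm; the calibration is good to about 2 mm. A picture is of the moment at which its call begins: read the wrist's pose just before it.
- job.job_done(): hands the job in, once; it reports no verdict.
The state is a dict: "t": time; "joint_positions": joint angles; "joint_velocities": joint speeds; "joint_torque": joint torques, N m; "position": TCP position; "tool_rot": TCP orientation; "wrist_force": force on the tool from outside, world axes, zero at the start; "wrist_torque": the same for the moment, N m; "finger_gap": opening from 0.0 (shut) to 1.0 (fully open).
Only numpy, scipy, OpenCV 4.12 (cv2) and the standard library are available. Lean on these libraries where they do the work, as an engineer would, in place of code of your own. Each camera call takes 0.05 s, during which the arm holds its last target.

TASK

The blue cover plate lying on the sloping inspection stand is too wide to span and too thin to get under: slide it up the slope until it sticks out over the stand's high edge while still lying on the board, then pinch the overhanging end, lift the plate off and stand it on edge in the bay between the two wire hoops of the white rack. Set it down without dropping it, let go, and leave the sample pots and the tape roll where they are.

Things in the scene. Friction and masses are not known exactly. Their poses are not given: they have to be found in the camera images.
- plate_centre (a point): Centre (mid thickness) of the loose blue plastic cover plate, 145 (x) x 160 (y) x 8 (z) mm, 0.18 to 0.33 kg, with four flush steel bushes in its corners. At the start it lies flat on the sloping board, roughly square to it, and stays there by friction; own z is then normal to the board and own -y points up the slope
- board (a point): Middle of the upper face of the fixed sloping stand's board, 85 mm above the worktop. Axes are the board's: z its normal, 22 degrees from vertical; -y straight up the slope; x level. The board is 210 (x) x 240 (y) x 8 mm, flat, black mat flush on steel, high edge 130 mm and low edge 40 mm above the worktop, no lips
- high_edge (a point): Middle of the board's high edge (upper face), same axes as the board. Beneath it is open; the nearest legs stand 65 mm in from it. A plate that overhangs here can be pinched with one finger above and one below, coming over the edge 40 to 50 degrees from vertical, pointing down and to the low side; as the grip closes and lifts, the plate's free end swings up to lie along the fingers
- bay (a point): Centre of the bay's floor, on top of the fixed white rack base (110 x 200 x 10 mm), 10 mm above the worktop. z up, x across the bay, y along it. Each side has an upright hoop of 8 mm wire, 120 mm wide along y, top 85 mm above the worktop, centred at x = -22 and +22 mm: 36 mm clear. The plate stands here on an edge, its faces across x, and may lean on a hoop
- pot_white: Bystander: sample pot with white lid, 50 mm diameter, 66 mm tall; origin at the centre of its underside
- pot_blue: Bystander: sample pot with blue lid, 50 mm diameter, 66 mm tall; origin at the centre of its underside
- tape: Bystander: roll of tape lying flat, 100 mm diameter, 25 mm high; origin at the centre of its underside
Things that resemble listed ones, but are neither listed nor needed, are in the scene too. Of the things that look like the part that bears plate_centre, the larger one is meant.

How it is judged:
By the outcome, as a careful person would: the job done as asked, in the order asked, and still so for the second after the job is handed in, with the robot touching nothing.
It also fails if it takes over 64 s, if anything falls off the work surface, if the arm or the gripper's body presses on something with over 40 N, if the wrist force passes 120 N, or if a joint passes its speed limit or range.

## Working session

There is one attempt and no reset: what is moved stays moved. The work goes in short steps, Python scripts to look and compute and a tool call to move; the robot and the scene stay as the last step left them, time stands still between calls to the robot, and variables do not carry over. Pictures are saved under pics/ and viewed, and the job is handed in when it is done.

Besides the shell and the picture viewer there is one more tool, called after "Emit:" as name(argument=value, ...) on one line, values as JSON. step_arm: Moves the arm, as the interface text tells. Its arguments: {"type":"object","properties":{"increments":{"type":"array"},"squeeze":{"type":"number"}},"required":["increments"]}

```bash
ls; mkdir -p pics
python3 - <<'E'
from plant import status,get_image
import cv2
print(status.state())
for n in("scene","side","wrist"):
    d=get_image(n); cv2.imwrite(f"pics/{n}0.png",d["image"])
    print(n,{k:(v if k not in("image","depth") else v.shape) for k,v in d.items()})
E
```

```text
pics
{'t': 0.0, 'joint_positions': array([-0.08380559,  0.5765225 ,  0.02486846,  1.43790871, -0.01500099,
        1.12902996, -0.0565481 ]), 'joint_velocities': array([-0.0008024 , -0.00221977,  0.00030101, -0.0002695 ,  0.00147817,
        0.00061273,  0.00135949]), 'joint_torque': array([ 1.10782021e-03, -7.65753937e+01,  2.25157209e+00, -2.85965914e+01,
        1.54639565e-02,  1.25475466e-02,  7.09064329e-05]), 'position': array([ 6.74572773e+02, -2.92345250e-03,  2.52449409e+02]), 'tool_rot': array([-2.22068339e+00, -2.22061836e+00,  1.97732838e-03]), 'wrist_force': array([ 0.61373152,  0.02934749, -0.90297415]), 'wrist_torque': array([ 0.01040452, -0.00852182,  0.07440871]), 'finger_gap': 1.003370338272681}
scene {'image': (384, 512, 3), 'depth': (384, 512), 'vfov': 42.60568236131287, 'cx': 256.0335130970867, 'cy': 191.85522653880173, 'R': array([[-0.59327595, -0.80460558,  0.02516954],
       [-0.37190886,  0.24622924, -0.89501674],
       [ 0.71393798, -0.54035268, -0.44532183]]), 't': array([ 354.39832656,  320.19690325, 1118.9787901 ])}
side {'image': (384, 512, 3), 'depth': (384, 512), 'vfov': 49.85641486156255, 'cx': 251.17915209500484, 'cy': 186.535365840217, 'R': array([[-0.99014016, -0.13871774, -0.01948977],
       [-0.0373164 ,  0.39530635, -0.91779103],
       [ 0.13501833, -0.90801447, -0.39658513]]), 't': array([ 615.96087212,  100.11464745, 1149.77424591])}
wrist {'image': (384, 512, 3), 'depth': (384, 512), 'vfov': 69.14860486305675, 'cx': 248.87338957062946, 'cy': 193.71283068410875, 'mount': array([[-4.02352344e-04, -9.52752028e-01, -3.03748929e-01,
         7.85270851e+01],
       [ 9.99999783e-01, -2.24808425e-04, -6.19477325e-04,
        -3.12664601e-01],
       [ 5.21922959e-04, -3.03749112e-01,  9.52751911e-01,
        -1.20699817e+02],
       [ 0.00000000e+00,  0.00000000e+00,  0.00000000e+00,
         1.00000000e+00]])}
```

View pics/scene0.png

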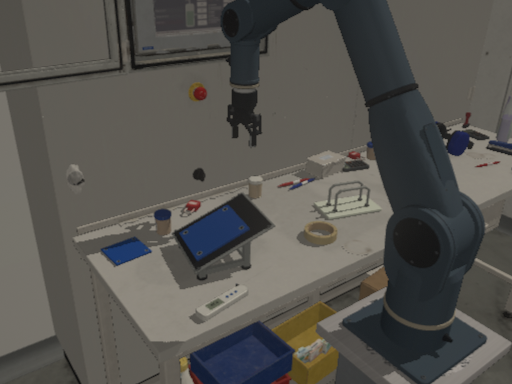

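View pics/side0.png

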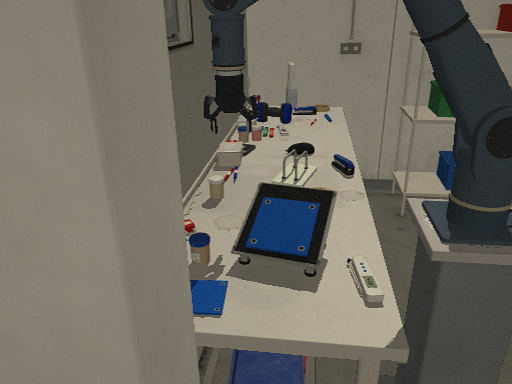

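View pics/wrist0.png

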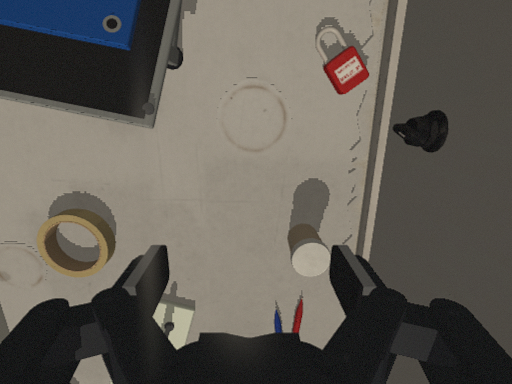

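The stand with the blue plate is at +y, around (225,230) in the scene view and (290,220) in the side view. A smaller blue decoy lies flat at (125,250) in the scene view, and the rack is at (347,205). The next step is measuring them.

```bash
cat > h.py <<'E'
import numpy as np,cv2
from scipy.spatial.transform import Rotation as Rn
from plant import status,get_image
def cloud(n):
    s=status.state(); d=get_image(n); im=d["image"]; z=d["depth"].astype(float)
    f=z.shape[0]/2/np.tan(np.radians(d["vfov"]/2))
    v,u=np.mgrid[:z.shape[0],:z.shape[1]]
    C=np.stack([(u-d["cx"])/f*z,(v-d["cy"])/f*z,z],-1)
    if n=="wrist":
        M=d["mount"]; T=C@M[:3,:3].T+M[:3,3]
        W=T@Rn.from_rotvec(s["tool_rot"]).as_matrix().T+s["position"]
    else: W=(C-d["t"])@d["R"]
    W[z==0]=np.nan
    return im,W,d
def hsv(im): return cv2.cvtColor(im,cv2.COLOR_BGR2HSV)
def comps(mask,mn=30):
    n,l,st,c=cv2.connectedComponentsWithStats(mask.astype(np.uint8))
    return [(l==i,st[i],c[i]) for i in range(1,n) if st[i][4]>=mn]
def plane(P):
    c=P.mean(0);_,s,vt=np.linalg.svd(P-c);n=vt[2]; n=n*np.sign(n[2]); return c,n,s[2]/np.sqrt(len(P))
E
python3 - <<'E'
from h import *
np.set_printoptions(precision=1,suppress=True)
for n in("scene","side","wrist"):
    im,W,d=cloud(n); H=hsv(im)
    m=(H[...,0]>100)&(H[...,0]<130)&(H[...,1]>150)&(H[...,2]>60)
    for k,st,c in comps(m,200):
        P=W[k];P=P[~np.isnan(P).any(1)]
        if len(P)<50: continue
        cc,nn,r=plane(P); print(n,"blue",st,c,"med",np.median(P,0),"n",np.round(nn,3),"min",P.min(0),"max",P.max(0),"res",r)
    # heights
    for y in range(-300,701,1000):pass
    np.save(f"pics/{n}.npy",W)
E
```

```text
scene blue [ 180  206   68   54 1772] [212.5 231.9] med [507.3 215.2  85.7] n [0.1 0.4 0.9] min [431.  129.4  48.2] max [594.5 294.2 119. ] res 1.8052417658500648
scene blue [102 239  49  26 663] [125.5 250.7] med [666.  402.4   8.2] n [0. 0. 1.] min [617.3 346.5   2.8] max [719.9 454.3  12.5] res 1.6707418724489282
side blue [439 151  17  39 318] [448.8 167. ] med [ -560.9 -1872.   -539.9] n [-0.9  0.2  0.2] min [ -686.8 -2173.6  -681.3] max [ -529.6 -1805.4  -478.5] res 21.65104581258874
side blue [ 245  197   75   60 3114] [283.5 226. ] med [511.  222.1  81.2] n [0.1 0.4 0.9] min [428.6 123.1  46.9] max [598.8 299.9 115.8] res 1.700233185019611
side blue [189 233  20  14 222] [198.7 239.7] med [706.5 278.3  64.7] n [-0.   0.1  1. ] min [684.  247.3  51.6] max [730.7 294.9  67.9] res 2.9798161644197556
side blue [ 190  280   38   35 1080] [207.4 296.2] med [657.8 403.4   5.1] n [-0.  0.  1.] min [619.6 346.6  -0.9] max [710.6 456.9   8.4] res 1.0769589161145787
wrist blue [   0    0  139   51 4763] [72.  18.5] med [529.3 147.7 109.8] n [0.1 0.3 0.9] min [467.1 123.6  94.1] max [579.2 163.5 116.3] res 1.416423054997234
```

Run:
```python
from h import *
np.set_printoptions(precision=2,suppress=True)
for n in("scene","side","wrist"):
    im,W,d=cloud(n); H=hsv(im)
    blue=(H[...,0]>100)&(H[...,0]<130)&(H[...,1]>150)&(H[...,2]>60)
    reg=(W[...,0]>380)&(W[...,0]<660)&(W[...,1]>60)&(W[...,1]<360)&(W[...,2]>30)&(W[...,2]<150)
    P=W[blue&reg&(W[...,2]>30)]
    c,nn,r=plane(P)
    print(n,"n",nn,np.degrees(np.arccos(nn[2])))
    up=np.array([0,0,1.])-nn*nn[2]; up/=np.linalg.norm(up); ey=-up; ex=np.cross(ey,nn)
    print(" ey",ey,"ex",ex)
    for nm,m,off in(("plate",blue&reg,0),("board",reg&(np.abs((W-c)@nn)<13),-8)):
        cs=comps(m,300); k=max(cs,key=lambda a:a[1][4])[0]
        if nm=="plate":
            k=cv2.morphologyEx(k.astype(np.uint8),cv2.MORPH_CLOSE,np.ones((7,7)))>0
        # cast rays onto the plane
        Q=W[k]; 
        if n=="wrist":
            o=None
        q=np.stack([(Q-c)@ex,(Q-c)@ey],1).astype(np.float32)
        (a,b),(w,h),ang=cv2.minAreaRect(q)
        print(" ",nm,"ctr",c+a*ex+b*ey,"size",w,h,"ang",ang, "area",k.sum(), "px",cv2.boundingRect(k.astype(np.uint8)))
        if nm=="board":
            mm=(np.abs((Q-c)@nn+4)<12)
            print("    pct x",np.percentile(q[:,0],[0.5,99.5]),"y",np.percentile(q[:,1],[0.5,99.5]))
    # rack, pots, tape: points above table
    top=(W[...,2]>4)&(W[...,2]<140)&(W[...,0]>350)&(W[...,0]<800)&(W[...,1]>-400)&(W[...,1]<480)
    for k,st,cc in comps(top,60):
        Q=W[k]; print("   obj",st,"min",np.percentile(Q,2,axis=0),"max",np.percentile(Q,98,axis=0))
```

```text
scene n [0.07 0.37 0.93] 22.150984241990184
 ey [ 0.18  0.91 -0.38] ex [ 0.98 -0.19 -0.  ]
  plate ctr [nan nan nan] size 0.0 0.0 ang 0.0 area 1877 px (180, 206, 68, 54)
  board ctr [509.65 190.64  95.18] size 239.83273315429688 216.08370971679688 ang 89.95589447021484 area 4071 px (172, 192, 104, 81)
    pct x [-99.68 109.26] y [-142.86   93.92]
   obj [279 158  45  36 369] min [ 707.   -399.76    4.23] max [ 797.18 -226.86   61.39]
   obj [ 154  175  122  105 5489] min [ 400.14 -103.74    7.03] max [746.39 298.13 129.02]
   obj [ 303  180   80   64 1864] min [ 379.09 -390.53    4.54] max [573.17 -66.58  87.29]
   obj [184 200  17  15 160] min [750.4   93.31   4.16] max [798.06 158.54  27.31]
   obj [102 236  50  31 806] min [621.08 345.01   4.6 ] max [719.04 450.12  11.67]
side n [0.08 0.37 0.93] 22.17961866885687
 ey [ 0.19  0.91 -0.38] ex [ 0.98 -0.21  0.  ]
  plate ctr [512.4  211.78  85.22] size 148.50721740722656 170.37081909179688 ang 2.5388848781585693 area 3225 px (245, 197, 75, 60)
  board ctr [507.56 195.81  91.99] size 210.19520568847656 242.28273010253906 ang 0.74144262
[... 851 characters left out ...]
7 px (0, 0, 180, 128)
    pct x [-56.13  78.82] y [-75.03  38.52]
   obj [    0     0   182   129 19530] min [470.41  69.51  41.03] max [602.33 162.04 127.66]
   obj [ 314   26   44   68 1544] min [752.23  95.32   8.3 ] max [798.77 161.43  21.49]
   obj [  36  209   78   68 2653] min [ 380.45 -155.16    4.95] max [474.04 -62.18  25.55]
   obj [ 287  224   43   52 1669] min [ 728.31 -126.6     7.97] max [772.28 -82.34  66.36]
   obj [291 297  11  36 215] min [ 744.55 -273.98    5.36] max [ 756.73 -214.06   11.99]
   obj [ 152  300   43   49 1278] min [ 525.46 -300.4     5.55] max [ 582.08 -217.9    22.74]
   obj [273 308   8  25 134] min [ 713.39 -273.68    5.87] max [ 725.06 -233.76   11.87]
```

Run:
```python
import cv2
a=cv2.imread("pics/scene0.png")[150:290,80:400]
cv2.imwrite("pics/scenec.png",cv2.resize(a,None,fx=2.5,fy=2.5,interpolation=cv2.INTER_CUBIC))
a=cv2.imread("pics/side0.png")[130:320,170:370]
cv2.imwrite("pics/sidec.png",cv2.resize(a,None,fx=3,fy=3,interpolation=cv2.INTER_CUBIC))
```

```text
(no output)
```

View pics/scenec.png

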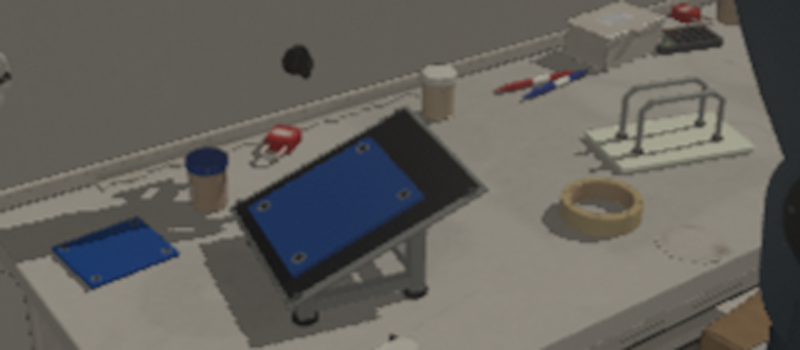

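View pics/sidec.png

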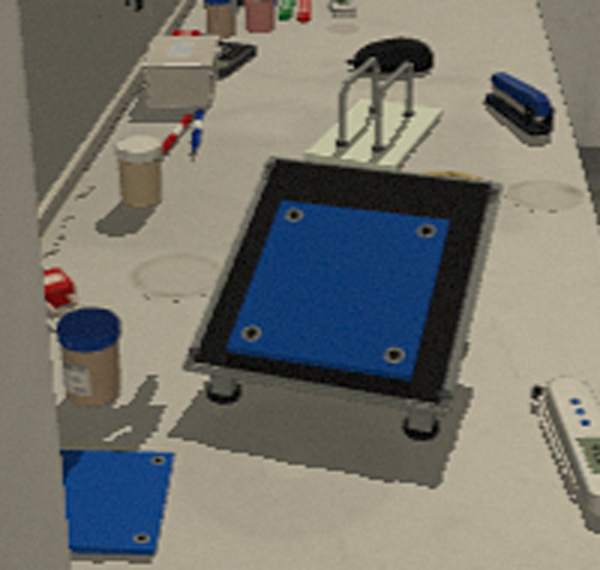

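The scene crop shows the high edge facing the rack (-y side), and the plate lying about 18 mm toward the low side of the board centre. Next I measure the rack from the scene and side depth.

Run:
```python
from h import *
np.set_printoptions(precision=1,suppress=True)
for n in("scene","side","wrist"):
    im,W,d=cloud(n); H=hsv(im)
    reg=(W[...,0]>440)&(W[...,0]<680)&(W[...,1]>-400)&(W[...,1]<-125)
    base=reg&(W[...,2]>6)&(W[...,2]<14)
    hoop=reg&(W[...,2]>60)&(W[...,2]<95)
    for nm,m in(("base",base),("hoop",hoop)):
        for k,st,c in comps(m,15):
            q=W[k][:,:2].astype(np.float32); r=cv2.minAreaRect(q)
            print(n,nm,st,"rect",np.round(r[0],1),np.round(r[1],1),round(r[2],1),"z",np.percentile(W[k][:,2],[5,50,95]), "med",np.median(W[k],0))
    k=base
    q=W[k][:,:2].astype(np.float32)
    if len(q)>20: print(n,"base all",cv2.minAreaRect(q))
    a=W[hoop][:,:3]
    if len(a)>20:
        for t in sorted(a.tolist(),key=lambda p:p[1])[::max(1,len(a)//45)]: print(np.array(t),end=' ')
        print()
```

```text
scene base [314 195  66  25 653] rect [ 508.7 -309.6] [196.6 119.4] 74.8 z [ 7.6 12.1 13.8] med [ 500.5 -295.9   12.1]
scene base [315 226  11   3  24] rect [ 456. -140.] [31.  11.4] 48.7 z [ 6.2  9.6 13.3] med [ 455.2 -140.8    9.6]
scene hoop [329 180  42  19 204] rect [ 506.4 -313. ] [129.7  57.5] 73.9 z [64.6 83.3 89.3] med [ 506.1 -307.6   83.3]
scene base all ((555.7473754882812, -264.210693359375), (272.9040222167969, 233.38992309570312), 88.70216369628906)
[ 511.5 -382.    73.4] [ 510.6 -376.5   71.5] [ 511.2 -372.1   72.4] [ 467.3 -368.1   69.1] [ 516.1 -365.8   83.3] [ 464.2 -363.6   75.3] [ 517.2 -362.1   83.8] [ 469.3 -360.6   70.3] [ 519.8 -359.4   87.2] [ 475.6 -356.8   76.1] [ 474.8 -355.1   80.6] [ 466.  -349.9   81.9] [ 476.1 -346.6   82.3] [ 520.8 -341.9   83.9] [ 520.7 -337.4   81.4] [ 474.8 -335.7   82.1] [ 522.2 -333.    89.3] [ 520.8 -331.9   86.5] [ 473.2 -327.6   92.1] [ 523.5 -325.8   83.4] [ 524.9 -321.9   87.5] [ 527.3 -320.4   83.3] [ 524.6 -316.7   89. ] [ 481.6 -313.8   88.8] [ 533.6 -312.2   86.6] [ 481.9 -309.9   86.2] [ 486.  -305.6   82. ] [ 529.9 -3
[... 1840 characters left out ...]
[ 498.  -264.8   82. ] [ 545.9 -261.5   70.8] [ 542.5 -260.9   78.4] [ 545.7 -260.    63.9] [ 538.7 -257.9   72.3] [ 542.1 -257.5   65. ] [ 500.9 -255.5   78. ] [ 542.  -255.    69.5] [ 497.6 -254.7   82. ] [ 538.3 -253.4   62.9] [ 541.9 -252.7   74. ] [ 541.7 -252.7   63.1] [ 497.2 -250.5   72.6] [ 497.  -249.    69.5] [ 500.4 -245.2   74.4] [ 500.5 -244.6   78.2] [ 496.7 -243.3   64.3] [ 503.5 -243.    64.2] [ 500.1 -240.2   69. ] [ 496.7 -238.9   69.6] 
wrist base [ 152  300   42   49 1180] rect [ 546.2 -261.4] [85.5 61.2] 73.5 z [ 8.   9.7 11. ] med [ 554.5 -248.3    9.7]
wrist base all ((526.1554565429688, -207.22308349609375), (71.52168273925781, 198.6825714111328), 34.647544860839844)
```

```bash
cat >> h.py <<'E'
np.set_printoptions(precision=2,suppress=True)
ey=np.array([.187,.909,-.3746]);ey/=np.linalg.norm(ey)
ex=np.array([ey[1],-ey[0],0]);ex/=np.linalg.norm(ex)
nb=np.cross(ex,ey)
Bc=np.array([508,191.5,85.])
bx=np.array([np.cos(np.radians(-16.3)),np.sin(np.radians(-16.3)),0])
by=np.array([-bx[1],bx[0],0]); BAY=np.array([505.5,-306,10.])
def brd(x,y,z): return Bc+x*ex+y*ey+z*nb
def inc(p,R=None):
    s=status.state(); R0=Rn.from_rotvec(s["tool_rot"]).as_matrix()
    dp=R0.T@(np.asarray(p)-s["position"])/40
    tw=np.zeros(3) if R is None else np.degrees(Rn.from_matrix(R0.T@R).as_rotvec())/6
    print("dp",dp,"twist",tw,"at",s["position"],"F",s["wrist_force"],"t",round(s["t"],2),"gap",round(s["finger_gap"],3))
def where():
    s=status.state();R0=Rn.from_rotvec(s["tool_rot"]).as_matrix();q=s["position"]-Bc
    print("board coords",np.array([q@ex,q@ey,q@nb]),"R cols",R0.round(3).tolist(),"F",s["wrist_force"],"q",s["joint_positions"],"t",round(s["t"],2),"gap",round(s["finger_gap"],3))
Rpush=np.stack([ey,ex,-nb],1)
E
python3 - <<'E'
from h import *
print(ex,ey,nb,np.linalg.det(Rpush)); inc(brd(2,130,90),Rpush)
E
```

```text
[ 0.98 -0.2   0.  ] [ 0.19  0.91 -0.37] [0.08 0.37 0.93] 0.9999999999999998
dp [ 8.55 -3.35  3.34] twist [ 0.37 -3.65  1.91] at [675.     0.02 253.31] F [ 0.3 -0.1 -1.1] t 0.6 gap 1.0
```

Emit:
step_arm(increments=[{"dp": [0.95, -0.37, 0.2], "twist": [0.04, -0.4, 0.2], "fingers": 60}, {"dp": [1.9, -0.75, 0.4], "twist": [0.08, -0.8, 0.4], "fingers": 60}, {"dp": [2.85, -1.1, 0.7], "twist": [0.12, -1.2, 0.6], "fingers": 60}, {"dp": [3.8, -1.5, 1.0], "twist": [0.16, -1.6, 0.8], "fingers": 60}, {"dp": [4.75, -1.85, 1.4], "twist": [0.2, -2.0, 1.0], "fingers": 60}, {"dp": [5.7, -2.2, 1.9], "twist": [0.24, -2.4, 1.3], "fingers": 60}, {"dp": [6.6, -2.6, 2.3], "twist": [0.28, -2.8, 1.5], "fingers": 60}, {"dp": [7.5, -2.95, 2.7], "twist": [0.33, -3.2, 1.7], "fingers": 60}], squeeze=40)

```text
t: 1.27
position: [558.8, 294.8, 148.0]
tool_rot: [2.229, 1.859, -0.383]
wrist_force: [0.8, -0.3, 0.3]
finger_gap: 0.699
```

Run:
```python
from h import *
inc(brd(2,130,60),Rpush); where()
```

```text
dp [ 1.22 -0.65  1.06] twist [ 0.05 -0.44  0.2 ] at [558.77 294.81 148.02] F [ 0.85 -0.32  0.29] t 1.27 gap 0.699
board coords [ 28.91  79.73 100.14] R cols [[0.169, 0.984, -0.062], [0.928, -0.18, -0.326], [-0.332, -0.003, -0.943]] F [ 0.85 -0.32  0.29] q [-0.77  0.74  0.16  1.49  0.13  1.17 -0.88] t 1.27 gap 0.699
```

Emit:
step_arm(increments=[{"dp": [0.2, -0.1, 0.2], "twist": [0.02, -0.1, 0.05], "fingers": 60}, {"dp": [0.5, -0.25, 0.4], "twist": [0.03, -0.2, 0.1], "fingers": 60}, {"dp": [0.8, -0.4, 0.6], "twist": [0.04, -0.3, 0.15], "fingers": 60}, {"dp": [1.0, -0.55, 0.8], "twist": [0.05, -0.4, 0.2], "fingers": 60}, {"dp": [1.22, -0.65, 1.0], "twist": [0.05, -0.44, 0.2], "fingers": 60}, {"dp": [1.22, -0.65, 1.05], "twist": [0.05, -0.44, 0.2], "fingers": 60}, {"dp": [1.22, -0.65, 1.05], "twist": [0.05, -0.44, 0.2], "fingers": 60}, {"dp": [1.22, -0.65, 1.05], "twist": [0.05, -0.44, 0.2], "fingers": 60}])

```text
t: 1.93
position: [540.6, 328.1, 93.4]
tool_rot: [2.224, 1.813, -0.432]
wrist_force: [0.5, -1.0, -0.2]
finger_gap: 0.701
```

Run:
```python
from h import *
where()
im,W,d=cloud("wrist"); cv2.imwrite("pics/w1.png",im)
s=status.state();R0=Rn.from_rotvec(s["tool_rot"]).as_matrix()
T=(W-s["position"])@R0
# tool coords of near points (fingers)
m=(np.abs(T[...,0])<40)&(np.abs(T[...,1])<75)&(T[...,2]<40)&(T[...,2]>-40)
for k,st,c in comps(m,50):
    print(st,"max z",np.nanpercentile(T[k][:,2],[50,90,99,100]),"x",np.nanpercentile(T[k][:,0],[1,99]),"y",np.nanpercentile(T[k][:,1],[1,99]))
H=hsv(im)
b=(H[...,0]>100)&(H[...,0]<130)&(H[...,1]>150)&(H[...,2]>50)
k,st,c=max(comps(b,300),key=lambda a:a[1][4]); print(st)
P=W[k]-Bc; Q=np.stack([P@ex,P@ey,P@nb],1); print("plate board coords pct",np.percentile(Q,[1,50,99],axis=0)); print(cv2.minAreaRect(Q[:,:2].astype(np.float32)))
```

```text
board coords [  4.43 127.05  60.3 ] R cols [[0.187, 0.979, -0.076], [0.909, -0.202, -0.366], [-0.373, -0.001, -0.928]] F [ 0.55 -1.05 -0.18] q [-0.83  0.83  0.17  1.48  0.12  1.15 -0.96] t 1.93 gap 0.701
[  70  238  126  119 5416] max z [-33.27  -0.65  12.79  17.61] x [-9.76 14.26] y [-61.97 -29.9 ]
[ 302  238  125  120 5452] max z [-33.37  -0.6   13.    17.66] x [-9.98 14.23] y [28.32 60.54]
[  373     0   139   129 15425]
plate board coords pct [[nan nan nan]
 [nan nan nan]
 [nan nan nan]]
((nan, nan), (nan, 0.0), nan)
```

View pics/w1.png

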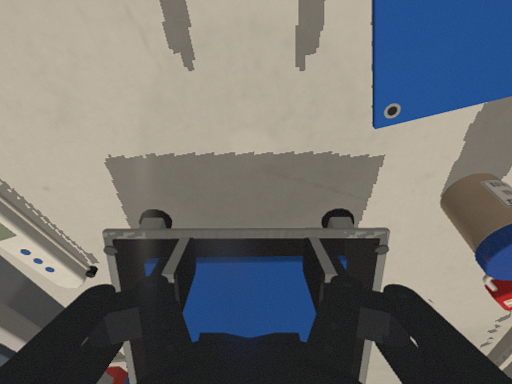

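Run:
```python
from h import *
im,W,d=cloud("wrist")
H=hsv(im)
b=(H[...,0]>100)&(H[...,0]<130)&(H[...,1]>150)&(H[...,2]>50)
Q=(W-Bc)@np.stack([ex,ey,nb],1)
for u in (150,160,200,220,240,260,280,300,335,342):
    r=np.where(b[240:345,u])[0]+240
    r=[v for v in r]
    j=r[0] if r else None
    print(u,j,Q[j+1,u] if j else None,"board edge rows:",[ (v,Q[v,u].round(0).tolist()) for v in (228,232,236,240,244)][::2] if u in(200,280) else "")
for v in (265,275,290):
    row=np.where(b[v,100:400])[0]+100
    print(v,row.min(),Q[v,row.min()+1],row.max(),Q[v,row.max()-1])
# board sides at row 250
for v in (245,):
  for u in list(range(106,122,2))+list(range(370,388,2)): print(u,Q[v,u])
```

```text
150 265 [-66.96  95.45   6.95] board edge rows: 
160 None None board edge rows: 
200 258 [-31.41  99.3    3.84] board edge rows: [(228, [-32.0, 120.0, -5.0]), (236, [-32.0, 114.0, -3.0]), (244, [-32.0, 109.0, -0.0])]
220 262 [-16.64  98.11   7.25] board edge rows: 
240 262 [-2.36 98.49  7.86] board edge rows: 
260 257 [ 11.97 100.18   3.9 ] board edge rows: 
280 256 [ 26.42 100.78   3.54] board edge rows: [(228, [27.0, 119.0, -7.0]), (236, [27.0, 115.0, -2.0]), (244, [27.0, 108.0, -2.0])]
300 256 [ 40.86 100.82   3.58] board edge rows: 
335 None None board edge rows: 
342 255 [ 71.31 101.29   2.97] board edge rows: 
265 145 [nan nan nan] 345 [71.97 96.35  6.98]
275 147 [-68.93  88.45   7.63] 304 [42.92 88.72  7.95]
290 189 [-39.42  75.65   7.56] 308 [46.67 75.78  7.66]
106 [-101.19  107.33   -2.23]
108 [-97.13 109.77   2.35]
110 [-96.49 109.01   0.92]
112 [-97.44 106.69  -3.44]
114 [-94.48 108.14  -0.72]
116 [-92.98 108.18  -0.64]
118 [-92.06 107.63  -1.67]
120 [-90.08 108.16  -0.68]
370 [ 91.74 108.67   0.17]
372 [ 93.67 108.15  -0.81]
374 [ 94.29 109.06   0.89]
376 [ 96.09 108.68   0.18]
378 [ 98.   108.2   -0.72]
380 [ 98.3  109.38   1.49]
382 [ 99.25 109.87   2.41]
384 [100.91 109.64   1.98]
386 [103.2  108.81   0.42]
```

Run:
```python
from h import *
inc(brd(2,119,21),Rpush)
```

```text
dp [-0.21 -0.06  0.99] twist [-0.01 -0.02 -0.  ] at [540.74 328.36  93.74] F [-1.15 -0.91  1.04] t 2.03 gap 0.698
```

Emit:
step_arm(increments=[{"dp": [-0.1, -0.03, 0.2], "twist": [0, 0, 0], "fingers": 60}, {"dp": [-0.2, -0.06, 0.4], "twist": [0, 0, 0], "fingers": 60}, {"dp": [-0.2, -0.06, 0.6], "twist": [0, 0, 0], "fingers": 60}, {"dp": [-0.2, -0.06, 0.75], "twist": [0, 0, 0], "fingers": 60}, {"dp": [-0.2, -0.06, 0.85], "twist": [0, 0, 0], "fingers": 60}, {"dp": [-0.2, -0.06, 0.93], "twist": [0, 0, 0], "fingers": 60}, {"dp": [-0.2, -0.06, 0.98], "twist": [0, 0, 0], "fingers": 60}, {"dp": [-0.2, -0.06, 0.98], "twist": [0, 0, 0], "fingers": 60}])

```text
t: 2.7
position: [532.8, 308.1, 59.0]
tool_rot: [2.223, 1.815, -0.433]
wrist_force: [0.8, -1.2, 0.5]
finger_gap: 0.7
```

Run:
```python
from h import *
where(); inc(brd(2,3,21.5),Rpush)
```

```text
board coords [  0.79 120.31  20.47] R cols [[0.185, 0.98, -0.077], [0.909, -0.2, -0.366], [-0.374, -0.002, -0.928]] F [ 0.79 -1.19  0.51] q [-0.82  0.85  0.17  1.55  0.13  1.05 -0.97] t 2.7 gap 0.7
dp [-2.93  0.03 -0.03] twist [-0.02 -0.01  0.02] at [532.79 308.12  58.95] F [ 0.79 -1.19  0.51] t 2.7 gap 0.7
```

Emit:
step_arm(increments=[{"dp": [-0.12, 0, -0.01], "twist": [0, 0, 0], "fingers": 60}, {"dp": [-0.25, 0, -0.01], "twist": [0, 0, 0], "fingers": 60}, {"dp": [-0.35, 0, -0.01], "twist": [0, 0, 0], "fingers": 60}, {"dp": [-0.5, 0, -0.01], "twist": [0, 0, 0], "fingers": 60}, {"dp": [-0.65, 0, -0.01], "twist": [0, 0, 0], "fingers": 60}, {"dp": [-0.8, 0, -0.01], "twist": [0, 0, 0], "fingers": 60}, {"dp": [-0.95, 0, -0.01], "twist": [0, 0, 0], "fingers": 60}, {"dp": [-1.1, 0, -0.01], "twist": [0, 0, 0], "fingers": 60}])

```text
t: 3.37
position: [524.9, 268.5, 76.7]
tool_rot: [2.223, 1.816, -0.43]
wrist_force: [0.7, 5.8, 0.9]
finger_gap: 0.704
```

Run:
```python
from h import *
where(); inc(brd(2,3,21.5),Rpush)
im,W,d=cloud("side"); cv2.imwrite("pics/s2.png",cv2.resize(im[130:320,170:370],None,fx=3,fy=3))
```

```text
board coords [ 1.06 76.24 21.8 ] R cols [[0.185, 0.98, -0.076], [0.91, -0.2, -0.364], [-0.372, -0.001, -0.928]] F [0.65 5.77 0.86] q [-0.79  0.79  0.18  1.64  0.14  1.02 -0.94] t 3.37 gap 0.704
dp [-1.83  0.02  0.  ] twist [-0.01 -0.02  0.02] at [524.92 268.53  76.68] F [0.65 5.77 0.86] t 3.37 gap 0.704
```

View pics/s2.png

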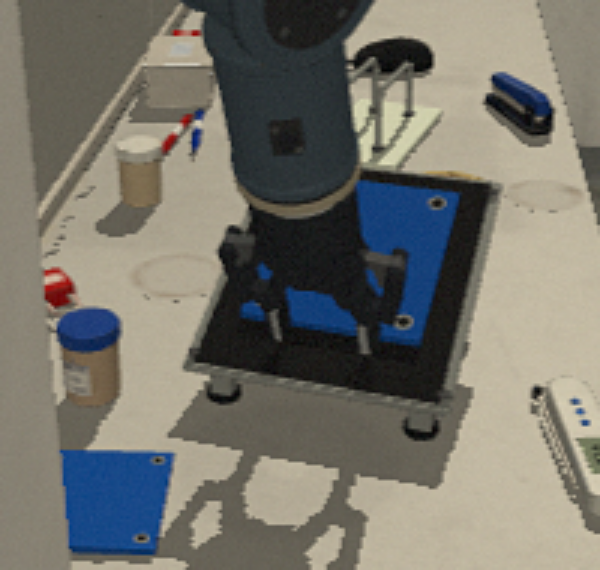

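The fingers are against the plate's low edge and the plate is sliding up the slope, with about 6 N of push force. I'm continuing the push.

Emit:
step_arm(increments=[{"dp": [-0.12, 0, 0], "twist": [0, 0, 0], "fingers": 60}, {"dp": [-0.25, 0, 0], "twist": [0, 0, 0], "fingers": 60}, {"dp": [-0.38, 0, 0], "twist": [0, 0, 0], "fingers": 60}, {"dp": [-0.5, 0, 0], "twist": [0, 0, 0], "fingers": 60}, {"dp": [-0.65, 0, 0], "twist": [0, 0, 0], "fingers": 60}, {"dp": [-0.8, 0, 0], "twist": [0, 0, 0], "fingers": 60}, {"dp": [-0.95, 0, 0], "twist": [0, 0, 0], "fingers": 60}, {"dp": [-1.1, 0, 0], "twist": [0, 0, 0], "fingers": 60}])

```text
t: 4.08
position: [516.8, 229.0, 92.9]
tool_rot: [2.223, 1.816, -0.43]
wrist_force: [1.9, 6.3, 1.0]
finger_gap: 0.706
```

Run:
```python
from h import *
where(); inc(brd(2,3,21.5),Rpush)
```

```text
board coords [ 1.11 32.74 21.78] R cols [[0.185, 0.98, -0.075], [0.91, -0.2, -0.364], [-0.372, -0.001, -0.928]] F [1.87 6.31 0.95] q [-0.76  0.74  0.18  1.71  0.16  0.99 -0.91] t 4.08 gap 0.706
dp [-0.74  0.02  0.  ] twist [-0.   -0.03  0.02] at [516.85 229.    92.94] F [1.87 6.31 0.95] t 4.08 gap 0.706
```

Emit:
step_arm(increments=[{"dp": [-0.12, 0, 0], "twist": [0, 0, 0], "fingers": 60}, {"dp": [-0.25, 0, 0], "twist": [0, 0, 0], "fingers": 60}, {"dp": [-0.38, 0, 0], "twist": [0, 0, 0], "fingers": 60}, {"dp": [-0.5, 0, 0], "twist": [0, 0, 0], "fingers": 60}, {"dp": [-0.6, 0, 0], "twist": [0, 0, 0], "fingers": 60}, {"dp": [-0.68, 0, 0], "twist": [0, 0, 0], "fingers": 60}, {"dp": [-0.7, 0, 0], "twist": [0, 0, 0], "fingers": 60}, {"dp": [-0.7, 0, 0], "twist": [0, 0, 0], "fingers": 60}])

```text
t: 4.75
position: [511.7, 203.2, 103.5]
tool_rot: [2.223, 1.815, -0.43]
wrist_force: [1.5, 5.1, 2.0]
finger_gap: 0.699
```

Run:
```python
from h import *
where(); 
im,W,d=cloud("side"); cv2.imwrite("pics/s3.png",cv2.resize(im[130:320,170:370],None,fx=3,fy=3))
im,W,d=cloud("scene"); cv2.imwrite("pics/c3.png",cv2.resize(im[130:290,120:320],None,fx=3,fy=3))
```

```text
board coords [ 1.25  4.41 21.72] R cols [[0.185, 0.98, -0.076], [0.909, -0.2, -0.364], [-0.372, -0.001, -0.928]] F [1.55 5.13 2.03] q [-0.74  0.71  0.19  1.75  0.18  0.97 -0.89] t 4.75 gap 0.699
```

View pics/c3.png

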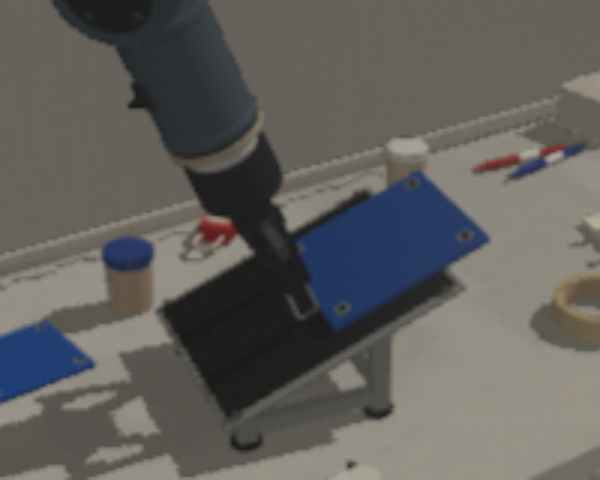

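The plate overhangs the high edge by about 47 mm. I'm backing off and up.

Emit:
step_arm(increments=[{"dp": [0.3, 0, 0], "twist": [0, 0, 0], "fingers": 60}, {"dp": [0.5, 0, -0.4], "twist": [0, 0, 0], "fingers": 60}, {"dp": [0.5, 0, -1.2], "twist": [0, 0, 0], "fingers": 50}, {"dp": [0.5, 0, -2.1], "twist": [0, 0, 0], "fingers": 50}, {"dp": [0.2, 0, -3.0], "twist": [0, 0, -1.0], "fingers": 50}, {"dp": [-0.3, 0, -3.8], "twist": [0, 0, -2.0], "fingers": 50}, {"dp": [-0.9, 0, -4.5], "twist": [0, 0, -3.0], "fingers": 50}, {"dp": [-1.5, 0, -5.2], "twist": [0, 0, -4.0], "fingers": 50}], squeeze=20)

```text
t: 5.52
position: [515.7, 223.9, 319.6]
tool_rot: [1.826, 2.286, -0.509]
wrist_force: [0.4, 1.2, 0.1]
finger_gap: 0.586
```

```bash
cat >> h.py <<'E'
hh=np.array([ey[0],ey[1],0]);hh/=np.linalg.norm(hh); up=np.array([0,0,1.])
def Rp(deg):
    a=np.radians(deg); z=hh*np.sin(a)-up*np.cos(a); y=hh*np.cos(a)+up*np.sin(a); return np.stack([-ex,y,z],1)
E
python3 - <<'E'
from h import *
where()
R=Rp(48); print(np.linalg.det(R)); G=brd(0,-145,4); print("G",G)
inc(G-3*R[:,2]-75*R[:,2],R)
im,W,d=cloud("wrist"); cv2.imwrite("pics/w4.png",im)
im,W,d=cloud("side"); cv2.imwrite("pics/s4.png",cv2.resize(im[130:320,170:370],None,fx=3,fy=3))
E
```

```text
board coords [  0.98 -56.95 230.02] R cols [[-0.235, 0.969, -0.078], [0.91, 0.191, -0.367], [-0.341, -0.157, -0.927]] F [0.37 1.18 0.1 ] q [-0.7   0.5   0.09  1.46  0.22  1.47 -0.44] t 5.52 gap 0.586
1.0
G [481.21  61.27 142.98]
dp [-3.66 -1.68  4.99] twist [-10.32   6.63  -9.49] at [515.66 223.91 319.62] F [0.37 1.18 0.1 ] t 5.52 gap 0.586
```

View pics/s4.png

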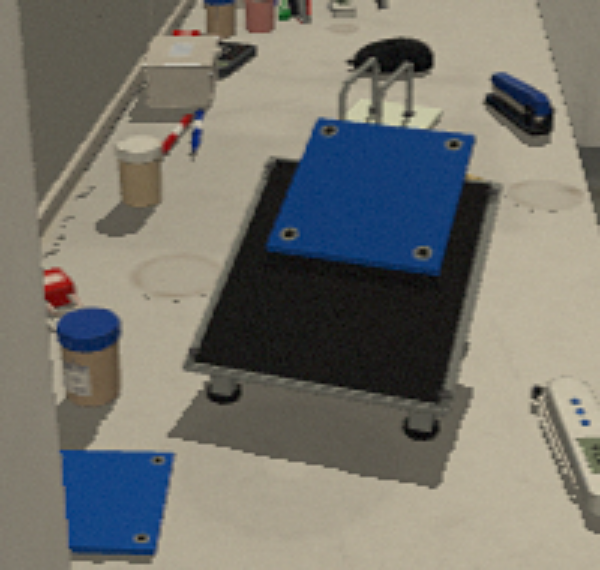

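View pics/w4.png

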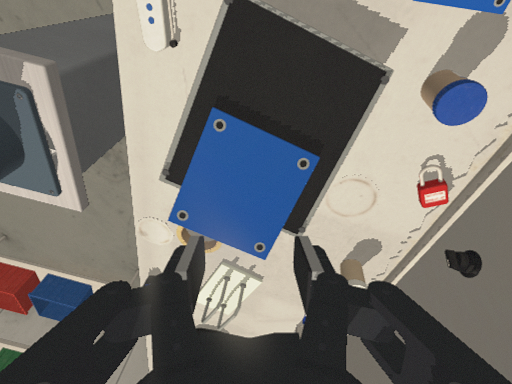

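The side and wrist views show the plate square on the board and past the high edge. I'll measure it precisely.

Run:
```python
from h import *
for n in("wrist","side","scene"):
    im,W,d=cloud(n); H=hsv(im)
    b=(H[...,0]>100)&(H[...,0]<130)&(H[...,1]>150)&(H[...,2]>50)&np.isfinite(W).all(-1)
    Q=(W-Bc)@np.stack([ex,ey,nb],1)
    b&=(Q[...,2]>0)&(np.abs(Q[...,0])<110)&(np.abs(Q[...,1])<200)&(Q[...,2]<30)
    k=max(comps(b,300),key=lambda a:a[1][4])[0]
    q=Q[k]; print(n,cv2.minAreaRect(q[:,:2].astype(np.float32)),"z",np.percentile(q[:,2],[5,50,95]),np.percentile(q[:,:2],[0.5,99.5],axis=0))
    lo=q[q[:,1]<-130]; hi=q[q[:,1]>-60]; print("  z up-end",np.median(lo[:,2]),"z low-end",np.median(hi[:,2]))
```

```text
wrist ((2.0700454711914062, -85.02975463867188), (159.7349395751953, 146.85220336914062), 89.9314956665039) z [6.38 7.6  8.78] [[ -70.25 -162.39]
 [  72.16   -5.58]]
  z up-end 7.560318311074612 z low-end 7.603398656561135
side ((0.32015228271484375, -82.09965515136719), (149.28147888183594, 161.27732849121094), 0.0008594808168709278) z [ 5.25  8.08 10.44] [[ -73.5  -160.69]
 [  70.54   -2.97]]
  z up-end 8.049795046546615 z low-end 7.963356152665871
scene ((1.7038116455078125, -80.49346923828125), (143.5414276123047, 152.29391479492188), 89.38545989990234) z [ 6.39  9.2  11.98] [[ -71.59 -142.25]
 [  69.94   -9.13]]
  z up-end 9.13813945433573 z low-end 9.14352223132608
```

Run:
```python
from h import *
R=Rp(48); inc([475,20,300],R)
```

```text
dp [-4.27 -1.87  2.36] twist [-10.3    6.66  -9.55] at [515.84 224.21 317.69] F [ 0.23  0.58 -0.13] t 5.77 gap 0.588
```

Emit:
step_arm(increments=[{"dp": [-0.5, -0.2, 0.2], "twist": [-0.6, 0.4, -0.6], "fingers": 45}, {"dp": [-1.0, -0.45, 0.5], "twist": [-1.3, 0.8, -1.2], "fingers": 45}, {"dp": [-1.6, -0.7, 0.8], "twist": [-2.0, 1.25, -1.8], "fingers": 45}, {"dp": [-2.1, -0.95, 1.1], "twist": [-2.6, 1.7, -2.4], "fingers": 45}, {"dp": [-2.7, -1.2, 1.4], "twist": [-3.3, 2.1, -3.0], "fingers": 45}, {"dp": [-3.2, -1.4, 1.7], "twist": [-3.9, 2.5, -3.6], "fingers": 45}, {"dp": [-3.7, -1.6, 2.0], "twist": [-4.6, 2.9, -4.2], "fingers": 45}, {"dp": [-4.27, -1.87, 2.3], "twist": [-5.2, 3.3, -4.8], "fingers": 45}])

```text
t: 6.43
position: [477.7, 39.6, 301.8]
tool_rot: [1.231, 2.726, 0.303]
wrist_force: [0.8, 1.0, -1.2]
finger_gap: 0.528
```

Run:
```python
from h import *
where();R=Rp(48); inc([472,8,230],R)
```

```text
board coords [   0.94 -224.73  143.04] R cols [[-0.657, 0.726, 0.204], [0.753, 0.646, 0.126], [-0.04, 0.237, -0.971]] F [ 0.82  0.95 -1.17] q [-0.11  0.14  0.01  2.02 -0.15  0.77  0.71] t 6.43 gap 0.528
dp [-0.43 -1.04  1.61] twist [-5.63  3.56 -5.22] at [477.71  39.64 301.76] F [ 0.82  0.95 -1.17] t 6.43 gap 0.528
```

Emit:
step_arm(increments=[{"dp": [-0.1, -0.2, 0.1], "twist": [-0.7, 0.45, -0.65], "fingers": 45}, {"dp": [-0.2, -0.4, 0.2], "twist": [-1.4, 0.9, -1.3], "fingers": 45}, {"dp": [-0.25, -0.6, 0.3], "twist": [-2.1, 1.35, -1.95], "fingers": 45}, {"dp": [-0.3, -0.8, 0.5], "twist": [-2.8, 1.8, -2.6], "fingers": 45}, {"dp": [-0.35, -0.9, 0.7], "twist": [-3.5, 2.2, -3.25], "fingers": 45}, {"dp": [-0.4, -1.0, 0.9], "twist": [-4.2, 2.65, -3.9], "fingers": 45}, {"dp": [-0.43, -1.04, 1.1], "twist": [-4.9, 3.1, -4.55], "fingers": 45}, {"dp": [-0.43, -1.04, 1.3], "twist": [-5.6, 3.55, -5.2], "fingers": 45}])

```text
t: 7.1
position: [470.0, 7.7, 242.9]
tool_rot: [0.524, 2.827, 1.028]
wrist_force: [-0.2, -0.0, -0.9]
finger_gap: 0.524
```

Run:
```python
from h import *
where();R=Rp(48); G=brd(1.5,-145,4); inc(G-3*R[:,2]-60*R[:,2],R)
im,W,d=cloud("side"); cv2.imwrite("pics/s5.png",cv2.resize(im[100:320,170:370],None,fx=2.7,fy=2.7))
im,W,d=cloud("scene"); cv2.imwrite("pics/c5.png",im)
```

```text
board coords [  -0.15 -233.15   76.15] R cols [[-0.937, 0.287, 0.197], [0.347, 0.715, 0.607], [0.033, 0.637, -0.77]] F [-0.19 -0.05 -0.91] q [ 0.47  0.37 -0.15  2.12 -0.88  0.89  2.18] t 7.1 gap 0.524
dp [-0.06 -0.76  1.24] twist [-1.37  0.77 -1.26] at [470.03   7.68 242.88] F [-0.19 -0.05 -0.91] t 7.1 gap 0.524
```

View pics/c5.png

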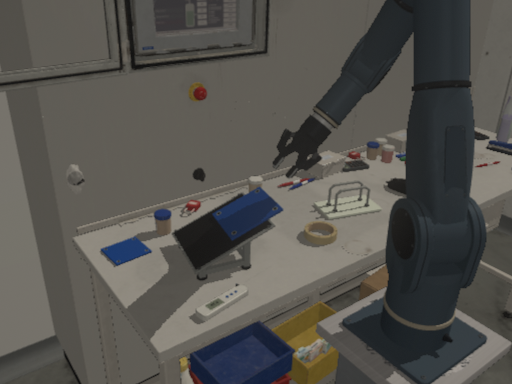

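The arm is past the edge on the high side, pointing back toward the plate. Joint 5 is near its limit, so I'll use a 44° tilt.

Run:
```python
from h import *
R=Rp(44); G=brd(1.5,-145,4); inc(G-3*R[:,2]-60*R[:,2],R)
```

```text
dp [-0.03 -0.56  1.21] twist [-0.72  0.71 -1.36] at [469.96   5.15 239.79] F [ 0.21 -0.99 -0.68] t 7.2 gap 0.528
```

Emit:
step_arm(increments=[{"dp": [0, -0.2, 0.1], "twist": [-0.2, 0.2, -0.35], "fingers": 45}, {"dp": [0, -0.35, 0.25], "twist": [-0.4, 0.4, -0.7], "fingers": 45}, {"dp": [0, -0.5, 0.4], "twist": [-0.6, 0.6, -1.1], "fingers": 45}, {"dp": [-0.03, -0.56, 0.6], "twist": [-0.72, 0.71, -1.36], "fingers": 45}, {"dp": [-0.03, -0.56, 0.8], "twist": [-0.72, 0.71, -1.36], "fingers": 45}, {"dp": [-0.03, -0.56, 1.0], "twist": [-0.72, 0.71, -1.36], "fingers": 45}, {"dp": [-0.03, -0.56, 1.2], "twist": [-0.72, 0.71, -1.36], "fingers": 45}, {"dp": [-0.03, -0.56, 1.2], "twist": [-0.72, 0.71, -1.36], "fingers": 45}])

```text
t: 7.87
position: [474.2, 21.9, 191.9]
tool_rot: [0.28, 2.83, 1.137]
wrist_force: [-0.2, 0.6, -0.3]
finger_gap: 0.526
```

Run:
```python
from h import *
where();R=Rp(44); G=brd(1.5,-145,4); inc(G-3*R[:,2]-0*R[:,2],R)
R=Rp(48);inc(G-3*R[:,2]-0*R[:,2],R)
```

```text
board coords [   1.06 -200.4    34.41] R cols [[-0.98, 0.14, 0.14], [0.198, 0.708, 0.678], [-0.004, 0.692, -0.722]] F [-0.16  0.6  -0.31] q [ 0.51  0.51 -0.22  2.13 -0.93  0.86  2.43] t 7.87 gap 0.526
dp [-0.01 -0.13  1.5 ] twist [-0.03  0.01  0.05] at [474.18  21.88 191.92] F [-0.16  0.6  -0.31] t 7.87 gap 0.526
dp [-0.01 -0.13  1.5 ] twist [-0.7   0.    0.05] at [474.18  21.88 191.92] F [-0.16  0.6  -0.31] t 7.87 gap 0.526
```

Emit:
step_arm(increments=[{"dp": [0, -0.06, 0.2], "twist": [0, 0, 0], "fingers": 45}, {"dp": [0, -0.13, 0.45], "twist": [0, 0, 0], "fingers": 45}, {"dp": [0, -0.13, 0.7], "twist": [0, 0, 0], "fingers": 45}, {"dp": [0, -0.13, 0.95], "twist": [0, 0, 0], "fingers": 45}, {"dp": [0, -0.13, 1.15], "twist": [0, 0, 0], "fingers": 45}, {"dp": [0, -0.13, 1.3], "twist": [0, 0, 0], "fingers": 45}, {"dp": [0, -0.13, 1.45], "twist": [0, 0, 0], "fingers": 45}, {"dp": [0, -0.13, 1.5], "twist": [0, 0, 0], "fingers": 45}])

```text
t: 8.53
position: [482.5, 57.5, 145.0]
tool_rot: [0.28, 2.828, 1.137]
wrist_force: [-0.4, 0.3, 0.3]
finger_gap: 0.528
```

Run:
```python
from h import *
where();R=Rp(44); G=brd(1.5,-145,4); inc(G-3*R[:,2],R)
im,W,d=cloud("scene"); cv2.imwrite("pics/c6.png",cv2.resize(im[130:290,150:350],None,fx=3,fy=3))
im,W,d=cloud("side"); cv2.imwrite("pics/s6.png",cv2.resize(im[100:320,170:370],None,fx=2.7,fy=2.7))
im,W,d=cloud("wrist"); cv2.imwrite("pics/w6.png",im)
```

```text
board coords [   2.   -148.97    4.62] R cols [[-0.98, 0.139, 0.142], [0.199, 0.708, 0.678], [-0.006, 0.693, -0.721]] F [-0.4   0.31  0.27] q [ 0.49  0.6  -0.32  2.18 -1.04  0.7   2.52] t 8.53 gap 0.528
dp [0.01 0.03 0.02] twist [-0.03  0.02  0.06] at [482.47  57.48 145.04] F [-0.4   0.31  0.27] t 8.53 gap 0.528
```

View pics/c6.png

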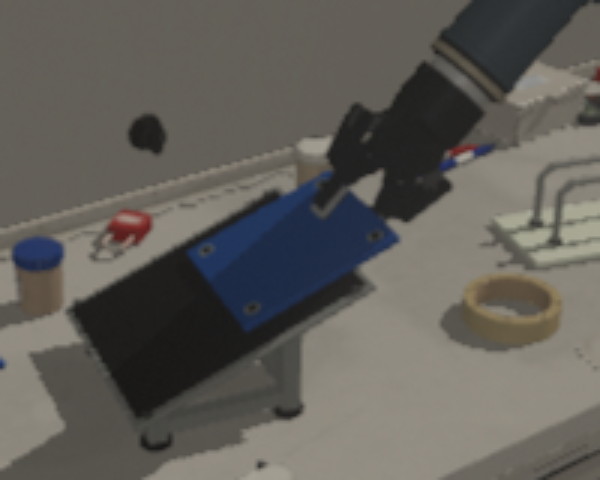

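View pics/w6.png

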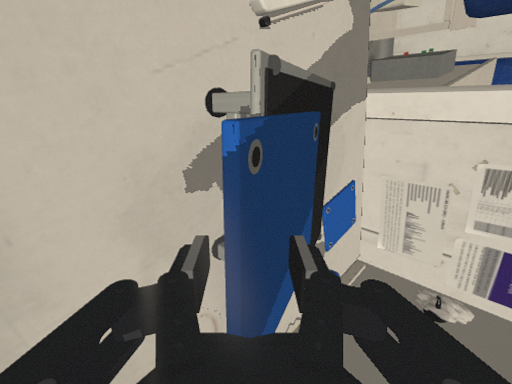

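The plate's overhang sits between the open fingers. I'm closing gently.

Emit:
step_arm(increments=[{"dp": [0, 0.03, 0.02], "twist": [0, 0, 0], "fingers": 32}, {"dp": [0, 0.03, 0.02], "twist": [0, 0, 0], "fingers": 28}, {"dp": [0, 0.03, 0.02], "twist": [0, 0, 0], "fingers": 24}, {"dp": [0, 0.03, 0.02], "twist": [0, 0, 0], "fingers": 20}, {"dp": [0, 0.08, 0.0], "twist": [0, 0, 0], "fingers": 16}, {"dp": [0, 0.15, -0.03], "twist": [0, 0, 0], "fingers": 10}, {"dp": [0, 0.25, -0.08], "twist": [0, 0, 0], "fingers": 5}, {"dp": [0, 0.35, -0.12], "twist": [0, 0, 0], "fingers": 3}], squeeze=20)

```text
t: 9.35
position: [484.0, 63.8, 159.4]
tool_rot: [0.28, 2.827, 1.137]
wrist_force: [0.4, -0.1, 2.8]
finger_gap: 0.212
```

Run:
```python
from h import *
where()
im,W,d=cloud("scene"); cv2.imwrite("pics/c7.png",cv2.resize(im[130:290,150:350],None,fx=3,fy=3))
im,W,d=cloud("wrist"); cv2.imwrite("pics/w7.png",im)
```

```text
board coords [   2.25 -148.37   20.36] R cols [[-0.98, 0.139, 0.143], [0.199, 0.708, 0.678], [-0.007, 0.693, -0.721]] F [ 0.41 -0.15  2.85] q [ 0.48  0.57 -0.31  2.17 -1.03  0.72  2.48] t 9.35 gap 0.212
```

View pics/c7.png

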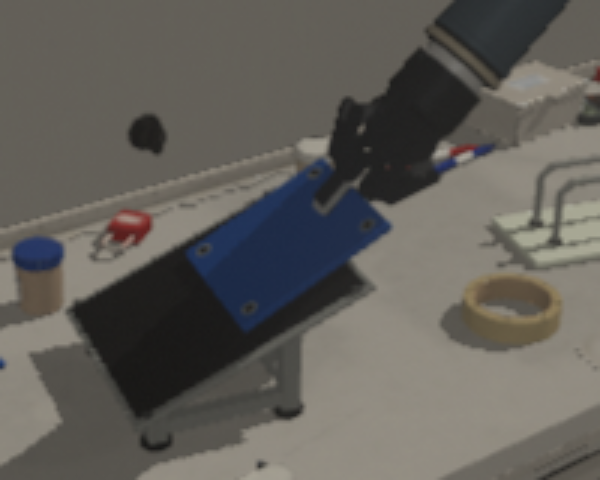

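View pics/w7.png

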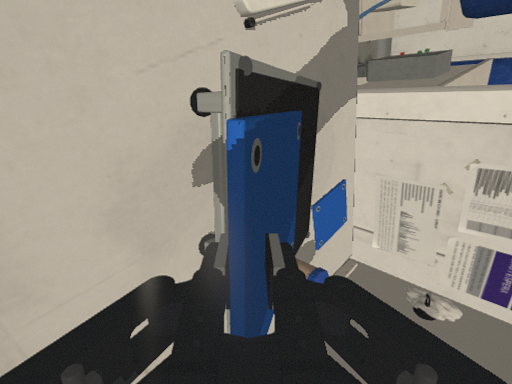

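The jaws hold the plate at about 18 mm opening and it's starting to swing up with the lift. I'm continuing the arc.

Emit:
step_arm(increments=[{"dp": [0, 0.13, -0.03], "twist": [0, 0, 0], "fingers": 2}, {"dp": [0, 0.27, -0.06], "twist": [0, 0, 0], "fingers": 2}, {"dp": [0, 0.4, -0.09], "twist": [0, 0, 0], "fingers": 2}, {"dp": [0, 0.54, -0.11], "twist": [0, 0, 0], "fingers": 2}, {"dp": [0, 0.68, -0.13], "twist": [0, 0, 0], "fingers": 2}, {"dp": [0, 0.82, -0.15], "twist": [0, 0, 0], "fingers": 2}, {"dp": [0, 0.95, -0.17], "twist": [0, 0, 0], "fingers": 2}, {"dp": [0, 1.08, -0.18], "twist": [0, 0, 0], "fingers": 2}], squeeze=25)

```text
t: 10.12
position: [488.7, 89.9, 194.3]
tool_rot: [0.28, 2.828, 1.137]
wrist_force: [0.6, 1.6, -0.9]
finger_gap: 0.089
```

Run:
```python
from h import *
where()
im,W,d=cloud("scene"); cv2.imwrite("pics/c8.png",cv2.resize(im[130:290,150:350],None,fx=3,fy=3))
im,W,d=cloud("wrist"); cv2.imwrite("pics/w8.png",im)
```

```text
board coords [   1.57 -136.79   62.62] R cols [[-0.98, 0.139, 0.142], [0.198, 0.708, 0.678], [-0.007, 0.693, -0.721]] F [ 0.62  1.59 -0.94] q [ 0.43  0.5  -0.31  2.16 -1.01  0.75  2.38] t 10.12 gap 0.089
```

View pics/c8.png

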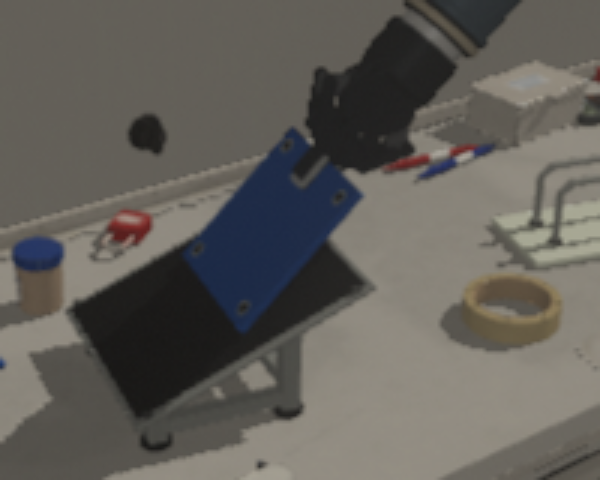

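View pics/w8.png

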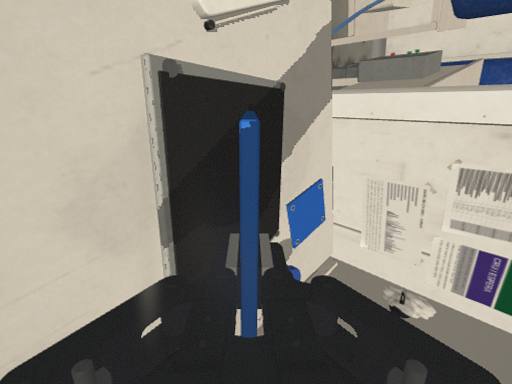

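The plate has swung flush along the fingers: gap is 7.6 mm and the wrist view shows it edge-on at column 249. I'm tightening the grip and lifting straight up.

Emit:
step_arm(increments=[{"dp": [0, 0, 0], "twist": [0, 0, 0], "fingers": 0}, {"dp": [0, 0, 0], "twist": [0, 0, 0], "fingers": 0}, {"dp": [0, 0.1, -0.1], "twist": [0, 0, 0], "fingers": 0}, {"dp": [0, 0.3, -0.3], "twist": [0, 0, 0], "fingers": 0}, {"dp": [0, 0.6, -0.6], "twist": [0, 0, 0], "fingers": 0}, {"dp": [0, 1.0, -1.0], "twist": [0, 0, 0], "fingers": 0}, {"dp": [0, 1.4, -1.4], "twist": [0, 0, 0], "fingers": 0}, {"dp": [0, 1.8, -1.8], "twist": [0, 0, 0], "fingers": 0}], squeeze=70)

```text
t: 10.88
position: [488.1, 90.2, 296.0]
tool_rot: [0.283, 2.829, 1.134]
wrist_force: [0.3, -0.2, -3.1]
finger_gap: 0.083
```

```bash
cat >> h.py <<'E'
Rd=np.stack([by,bx,-up],1)   # tool down, y=bay x
E
python3 - <<'E'
from h import *
where(); print(np.linalg.det(Rd))
inc([490,20,330],Rd)
inc([505,-150,330],Rd)
inc([BAY[0],BAY[1],300],Rd)
E
```

```text
board coords [   0.93 -174.69  157.01] R cols [[-0.98, 0.141, 0.143], [0.2, 0.709, 0.676], [-0.006, 0.691, -0.723]] F [ 0.29 -0.23 -3.12] q [ 0.4   0.33 -0.26  2.04 -0.88  0.95  2.12] t 10.88 gap 0.083
1.0000000000000002
dp [-0.4  -0.65 -1.79] twist [ 5.56 -5.95 14.96] at [488.12  90.21 295.98] F [ 0.29 -0.23 -3.12] t 10.88 gap 0.083
dp [-1.62 -3.61 -4.61] twist [ 5.56 -5.95 14.96] at [488.12  90.21 295.98] F [ 0.29 -0.23 -3.12] t 10.88 gap 0.083
dp [-2.41 -6.89 -6.71] twist [ 5.56 -5.95 14.96] at [488.12  90.21 295.98] F [ 0.29 -0.23 -3.12] t 10.88 gap 0.083
```

Emit:
step_arm(increments=[{"dp": [0, 0, -0.25], "twist": [0.3, -0.35, 0.9], "fingers": 0}, {"dp": [-0.05, -0.05, -0.5], "twist": [0.7, -0.75, 1.85], "fingers": 0}, {"dp": [-0.1, -0.1, -0.75], "twist": [1.05, -1.1, 2.8], "fingers": 0}, {"dp": [-0.15, -0.2, -1.0], "twist": [1.4, -1.5, 3.75], "fingers": 0}, {"dp": [-0.2, -0.25, -1.25], "twist": [1.75, -1.85, 4.7], "fingers": 0}, {"dp": [-0.3, -0.3, -1.5], "twist": [2.1, -2.25, 5.6], "fingers": 0}, {"dp": [-0.35, -0.4, -1.75], "twist": [2.45, -2.6, 6.55], "fingers": 0}, {"dp": [-0.4, -0.48, -1.97], "twist": [2.8, -3.0, 7.5], "fingers": 0}])

```text
t: 11.55
position: [489.8, 19.3, 339.4]
tool_rot: [1.543, 2.608, 0.629]
wrist_force: [0.1, 0.1, -3.7]
finger_gap: 0.081
```

Run:
```python
from h import *
where()
inc([505,-150,330],Rd)
inc([BAY[0],BAY[1],300],Rd)
```

```text
board coords [  16.87 -255.07  171.43] R cols [[-0.502, 0.83, 0.242], [0.849, 0.421, 0.319], [0.163, 0.366, -0.916]] F [ 0.15  0.08 -3.68] q [ 0.14  0.13 -0.04  1.97 -0.46  0.87  0.87] t 11.55 gap 0.081
dp [-3.82 -1.55 -1.04] twist [ 2.77 -2.93  7.41] at [489.79  19.28 339.44] F [ 0.15  0.08 -3.68] t 11.55 gap 0.081
dp [-7.26 -3.45 -1.6 ] twist [ 2.77 -2.93  7.41] at [489.79  19.28 339.44] F [ 0.15  0.08 -3.68] t 11.55 gap 0.081
```

Emit:
step_arm(increments=[{"dp": [-0.4, -0.15, -0.1], "twist": [0.35, -0.37, 0.93], "fingers": 0}, {"dp": [-0.85, -0.35, -0.23], "twist": [0.7, -0.73, 1.85], "fingers": 0}, {"dp": [-1.35, -0.55, -0.36], "twist": [1.04, -1.1, 2.8], "fingers": 0}, {"dp": [-1.85, -0.75, -0.5], "twist": [1.4, -1.46, 3.7], "fingers": 0}, {"dp": [-2.35, -0.95, -0.64], "twist": [1.73, -1.83, 4.63], "fingers": 0}, {"dp": [-2.85, -1.15, -0.77], "twist": [2.08, -2.2, 5.56], "fingers": 0}, {"dp": [-3.35, -1.35, -0.9], "twist": [2.42, -2.56, 6.48], "fingers": 0}, {"dp": [-3.8, -1.55, -1.0], "twist": [2.77, -2.93, 7.41], "fingers": 0}])

```text
t: 12.22
position: [506.1, -148.8, 328.1]
tool_rot: [-2.514, -1.884, -0.0]
wrist_force: [0.8, 0.9, -2.9]
finger_gap: 0.087
```

Run:
```python
from h import *
where()
inc([BAY[0],BAY[1],300],Rd)
im,W,d=cloud("wrist"); cv2.imwrite("pics/w9.png",im)
```

```text
board coords [  66.72 -400.46  100.52] R cols [[0.281, 0.96, 0.0], [0.96, -0.281, 0.0], [0.0, 0.0, -1.0]] F [ 0.83  0.86 -2.88] q [ 0.05  0.3   0.2   1.71 -0.07  1.14 -0.01] t 12.22 gap 0.087
dp [-3.78  1.09  0.7 ] twist [ 0. -0.  0.] at [ 506.11 -148.82  328.11] F [ 0.83  0.86 -2.88] t 12.22 gap 0.087
```

View pics/w9.png

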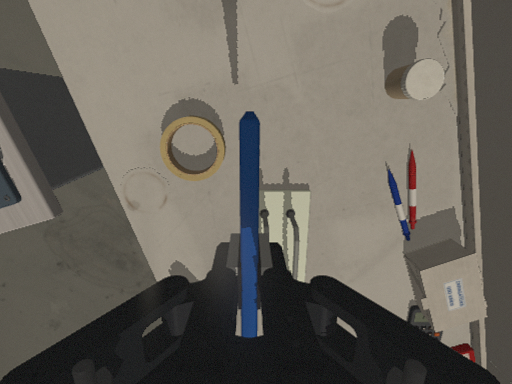

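The plate hangs vertical and edge-on at column 249, and the rack lies parallel to it at about (285,230). I'm moving over the bay while still high.

Emit:
step_arm(increments=[{"dp": [-0.4, 0.12, 0], "twist": [0, 0, 0], "fingers": 0}, {"dp": [-0.9, 0.25, 0], "twist": [0, 0, 0], "fingers": 0}, {"dp": [-1.5, 0.43, 0.1], "twist": [0, 0, 0], "fingers": 0}, {"dp": [-2.1, 0.6, 0.2], "twist": [0, 0, 0], "fingers": 0}, {"dp": [-2.7, 0.78, 0.3], "twist": [0, 0, 0], "fingers": 0}, {"dp": [-3.2, 0.92, 0.45], "twist": [0, 0, 0], "fingers": 0}, {"dp": [-3.6, 1.04, 0.6], "twist": [0, 0, 0], "fingers": 0}, {"dp": [-3.78, 1.09, 0.7], "twist": [0, 0, 0], "fingers": 0}])

```text
t: 12.93
position: [505.7, -307.1, 298.5]
tool_rot: [-2.51, -1.887, -0.002]
wrist_force: [-0.6, 0.1, -2.5]
finger_gap: 0.085
```

Run:
```python
from h import *
where()
inc([BAY[0],BAY[1],153],Rd)
im,W,d=cloud("wrist"); cv2.imwrite("pics/w10.png",im)
s=status.state(); R0=Rn.from_rotvec(s["tool_rot"]).as_matrix(); T=(W-s["position"])@R0; H=hsv(im)
b=(H[...,0]>100)&(H[...,0]<130)&(H[...,1]>120)&(H[...,2]>30)&(np.abs(T[...,0])<120)&(np.abs(T[...,1])<30)&(T[...,2]<170)
k=max(comps(b,300),key=lambda a:a[1][4])
print(k[1]); q=T[k[0]]; print("plate in tool: pct",np.percentile(q,[0.5,5,50,95,99.5],axis=0))
for a,bb in((-15,20),(30,60),(60,100),(100,130),(130,150)):
    w=q[(q[:,2]>a)&(q[:,2]<bb)]; print(a,bb,len(w),np.median(w,0))
# rack
reg=(W[...,0]>440)&(W[...,0]<680)&(W[...,1]>-420)&(W[...,1]<-170)
Bq=(W-BAY)@np.stack([bx,by,up],1)
hp=reg&(W[...,2]>70)&(W[...,2]<95)
for k,st,c in comps(hp,15):
    print("hoop",st,np.median(Bq[k],0),np.percentile(Bq[k],[2,98],axis=0).tolist())
for n in("side","scene"):
    im2,W2,d2=cloud(n); cv2.imwrite(f"pics/{n}10.png",cv2.resize(im2[80:240,220:400] if n=="side" else im2[80:260,250:420],None,fx=3,fy=3))
```

```text
board coords [  98.18 -533.18   15.02] R cols [[0.278, 0.961, 0.001], [0.961, -0.278, 0.002], [0.002, 0.0, -1.0]] F [-0.56  0.1  -2.51] q [ 0.31  0.42  0.24  1.6  -0.11  1.13  0.3 ] t 12.93 gap 0.085
dp [ 0.02 -0.01  3.64] twist [ 0.   -0.02  0.03] at [ 505.68 -307.06  298.5 ] F [-0.56  0.1  -2.51] t 12.93 gap 0.085
[ 239  112   20  226 3805]
plate in tool: pct [[-28.27  -4.05 -14.99]
 [-21.45  -3.66 -14.09]
 [ 33.71  -0.38 -13.12]
 [ 71.28   2.87 -11.94]
 [ 73.67   3.23  39.2 ]]
-15 20 3749 [ 33.18  -0.38 -13.13]
30 60 15 [73.65 -0.34 39.26]
60 100 11 [73.63  0.37 84.24]
100 130 0 [nan nan nan]
130 150 0 [nan nan nan]
hoop [230 121   8  98 619] [-19.02   2.55  73.77] [[-22.993241562241405, -62.50896698776228, 62.714171469350994], [-15.253226075281015, 56.911059070198924, 75.87603551064358]]
hoop [265 121   9  98 614] [24.62  2.63 73.79] [[21.072695532477173, -63.17467318796499, 62.724613906663194], [28.503810261543645, 57.067446881728976, 75.92087869542848]]
  return _methods._mean(a, axis=axis, dtype=dtype,
  ret = um.true_divide(
```

View pics/w10.png

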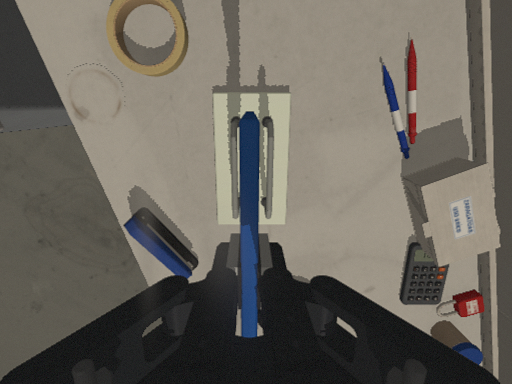

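View pics/side10.png

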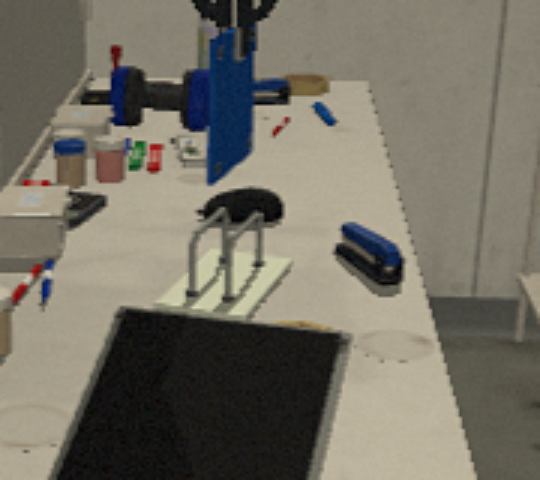

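The hoop tops from the wrist depth put the bay centre about 2–3 mm off my first estimate. The plate's lower edge is 147 mm ahead of the TCP, so touchdown should come at TCP z ≈ 157. I'm offsetting 9 mm toward the +x hoop so that any lean after release is small.

Run:
```python
from h import *
inc(BAY+11*bx-3*by+np.array([0,0,165-10]),Rd)
```

```text
dp [-0.15  0.26  3.35] twist [ 0.   -0.04  0.05] at [ 506.69 -303.77  298.99] F [ 0.23  0.09 -3.7 ] t 13.08 gap 0.082
```

Emit:
step_arm(increments=[{"dp": [-0.08, 0.13, 0.1], "twist": [0, -0.02, 0.03], "fingers": 0}, {"dp": [-0.15, 0.26, 0.3], "twist": [0, -0.04, 0.05], "fingers": 0}, {"dp": [-0.15, 0.26, 0.6], "twist": [0, -0.04, 0.05], "fingers": 0}, {"dp": [-0.15, 0.26, 1.0], "twist": [0, -0.04, 0.05], "fingers": 0}, {"dp": [-0.15, 0.26, 1.3], "twist": [0, -0.04, 0.05], "fingers": 0}, {"dp": [-0.15, 0.26, 1.5], "twist": [0, -0.04, 0.05], "fingers": 0}, {"dp": [-0.15, 0.26, 1.6], "twist": [0, -0.04, 0.05], "fingers": 0}, {"dp": [-0.15, 0.26, 1.6], "twist": [0, -0.04, 0.05], "fingers": 0}])

```text
t: 13.75
position: [515.9, -311.7, 234.7]
tool_rot: [2.512, 1.887, 0.0]
wrist_force: [0.2, -0.3, -2.6]
finger_gap: 0.083
```

Run:
```python
from h import *
where(); inc(BAY+11*bx-3*by+np.array([0,0,165-10]),Rd)
im,W,d=cloud("wrist"); cv2.imwrite("pics/w11.png",im)
s=status.state(); R0=Rn.from_rotvec(s["tool_rot"]).as_matrix(); T=(W-s["position"])@R0
hp=(W[...,2]>70)&(W[...,2]<95)&(np.abs(T[...,1])<60)
for k,st,c in comps(hp,15): 
    q=T[k]; print("hoop in tool",st,np.median(q,0),np.percentile(q,[2,98],axis=0).tolist(), "slope",np.polyfit(q[:,0],q[:,1],1))
im2,W2,d2=cloud("side"); cv2.imwrite("pics/side11.png",cv2.resize(im2[80:240,220:400],None,fx=3,fy=3))
```

```text
board coords [ 109.09 -511.64  -45.13] R cols [[0.279, 0.96, 0.0], [0.96, -0.279, -0.0], [-0.0, 0.0, -1.0]] F [ 0.15 -0.31 -2.56] q [ 0.32  0.49  0.23  1.67 -0.13  0.99  0.31] t 13.75 gap 0.083
dp [-0.01 -0.01  1.74] twist [0.   0.   0.02] at [ 515.85 -311.75  234.66] F [ 0.15 -0.31 -2.56] t 13.75 gap 0.083
hoop in tool [215 123  11 116 893] [  7.83 -30.53 151.48] [[-58.745433392820544, -34.64342335148656, 149.4938737438269], [59.75035426648775, -27.125499495883236, 162.77381820412302]] slope [ -0.   -30.65]
hoop in tool [259 122   9 111 856] [ 10.19  12.76 151.51] [[-48.57887766178524, 9.102974505405138, 149.5383407637161], [59.82171349663215, 16.773193731074418, 162.42356614065224]] slope [ 0.   12.85]
```

View pics/w11.png

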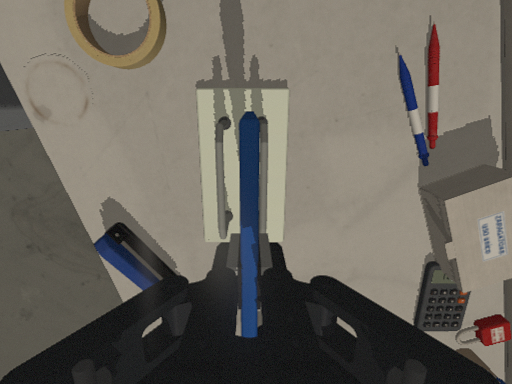

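View pics/side11.png

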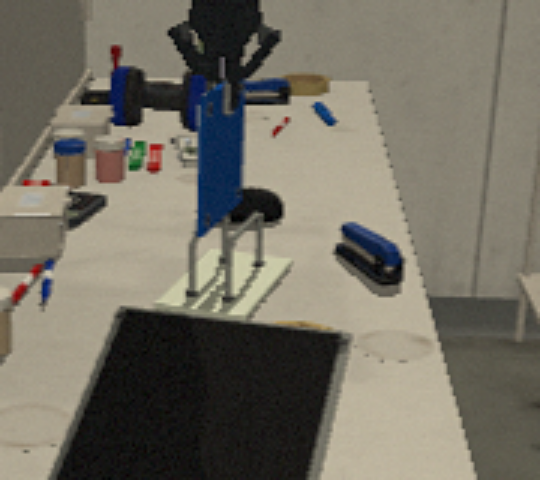

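The plate is parallel to the hoops with about 5 mm clear to the +x hoop. I'm descending.

Emit:
step_arm(increments=[{"dp": [0, 0, 0.15], "twist": [0, 0, 0], "fingers": 0}, {"dp": [0, 0, 0.4], "twist": [0, 0, 0], "fingers": 0}, {"dp": [0, 0, 0.7], "twist": [0, 0, 0], "fingers": 0}, {"dp": [0, 0, 1.0], "twist": [0, 0, 0], "fingers": 0}, {"dp": [0, 0, 1.3], "twist": [0, 0, 0], "fingers": 0}, {"dp": [0, 0, 1.5], "twist": [0, 0, 0], "fingers": 0}, {"dp": [0, 0, 1.65], "twist": [0, 0, 0], "fingers": 0}, {"dp": [0, 0, 1.74], "twist": [0, 0, 0], "fingers": 0}])

```text
t: 14.52
position: [515.7, -312.3, 165.0]
tool_rot: [2.512, 1.885, 0.0]
wrist_force: [-0.2, 0.5, -2.3]
finger_gap: 0.08
```

Run:
```python
from h import *
where(); inc(BAY+11*bx-3*by+np.array([0,0,157-10]),Rd)
im2,W2,d2=cloud("side"); cv2.imwrite("pics/side12.png",cv2.resize(im2[80:240,220:400],None,fx=3,fy=3))
im2,W2,d2=cloud("scene"); cv2.imwrite("pics/scene12.png",cv2.resize(im2[80:260,250:420],None,fx=3,fy=3))
```

```text
board coords [ 109.01 -486.1  -109.89] R cols [[0.279, 0.96, 0.001], [0.96, -0.279, -0.0], [-0.0, 0.001, -1.0]] F [-0.18  0.51 -2.29] q [ 0.34  0.57  0.21  1.75 -0.15  0.84  0.33] t 14.52 gap 0.08
dp [ 0.   -0.01  0.2 ] twist [0.01 0.   0.01] at [ 515.66 -312.27  165.05] F [-0.18  0.51 -2.29] t 14.52 gap 0.08
```

View pics/side12.png

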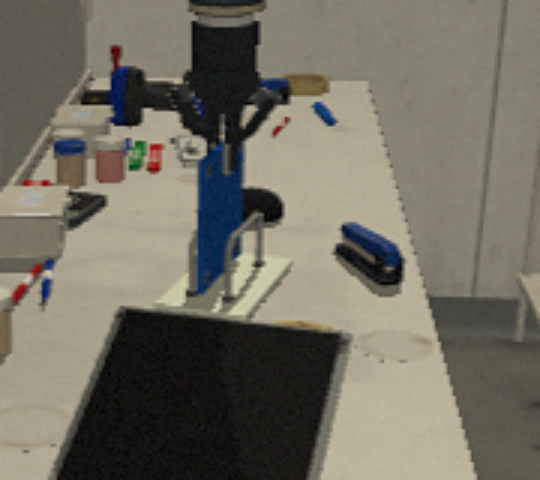

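The plate is between the hoops. I'm lowering slowly until it touches.

Emit:
step_arm(increments=[{"dp": [0, 0, 0.03], "twist": [0, 0, 0], "fingers": 0}, {"dp": [0, 0, 0.06], "twist": [0, 0, 0], "fingers": 0}, {"dp": [0, 0, 0.09], "twist": [0, 0, 0], "fingers": 0}, {"dp": [0, 0, 0.11], "twist": [0, 0, 0], "fingers": 0}, {"dp": [0, 0, 0.13], "twist": [0, 0, 0], "fingers": 0}, {"dp": [0, 0, 0.15], "twist": [0, 0, 0], "fingers": 0}, {"dp": [0, 0, 0.16], "twist": [0, 0, 0], "fingers": 0}, {"dp": [0, 0, 0.17], "twist": [0, 0, 0], "fingers": 0}])

```text
t: 15.28
position: [515.8, -312.4, 159.1]
tool_rot: [2.512, 1.885, 0.001]
wrist_force: [-0.5, -0.3, -2.6]
finger_gap: 0.081
```

Emit:
step_arm(increments=[{"dp": [0, 0, 0.01], "twist": [0, 0, 0], "fingers": 0}, {"dp": [0, 0, 0.02], "twist": [0, 0, 0], "fingers": 0}, {"dp": [0, 0, 0.03], "twist": [0, 0, 0], "fingers": 0}, {"dp": [0, 0, 0.04], "twist": [0, 0, 0], "fingers": 0}, {"dp": [0, 0, 0.05], "twist": [0, 0, 0], "fingers": 0}, {"dp": [0, 0, 0.06], "twist": [0, 0, 0], "fingers": 0}, {"dp": [0, 0, 0.06], "twist": [0, 0, 0], "fingers": 0}, {"dp": [0, 0, 0.06], "twist": [0, 0, 0], "fingers": 0}])

```text
t: 15.95
position: [516.0, -312.8, 157.4]
tool_rot: [2.511, 1.884, 0.001]
wrist_force: [-1.4, -0.6, 5.6]
finger_gap: 0.085
```

Touchdown: the wrist force went from −2.6 to +5.6 N at z=157.4, as predicted. I'm opening gently.

Emit:
step_arm(increments=[{"dp": [0, 0, -0.01], "twist": [0, 0, 0], "fingers": 6}, {"dp": [0, 0, -0.01], "twist": [0, 0, 0], "fingers": 8}, {"dp": [0, 0, -0.01], "twist": [0, 0, 0], "fingers": 10}, {"dp": [0, 0, -0.01], "twist": [0, 0, 0], "fingers": 13}, {"dp": [0, 0, -0.01], "twist": [0, 0, 0], "fingers": 16}, {"dp": [0, 0, -0.01], "twist": [0, 0, 0], "fingers": 20}, {"dp": [0, 0, -0.01], "twist": [0, 0, 0], "fingers": 25}, {"dp": [0, 0, -0.01], "twist": [0, 0, 0], "fingers": 30}], squeeze=20)

```text
t: 16.62
position: [515.9, -312.3, 157.1]
tool_rot: [2.512, 1.885, 0.001]
wrist_force: [0.5, -0.2, -1.4]
finger_gap: 0.352
```

Run:
```python
from h import *
where()
im,W,d=cloud("wrist"); cv2.imwrite("pics/w13.png",im)
```

```text
board coords [ 109.24 -483.11 -117.26] R cols [[0.279, 0.96, 0.001], [0.96, -0.279, -0.001], [-0.0, 0.001, -1.0]] F [ 0.48 -0.22 -1.41] q [ 0.34  0.58  0.2   1.76 -0.15  0.82  0.33] t 16.62 gap 0.352
```

View pics/w13.png

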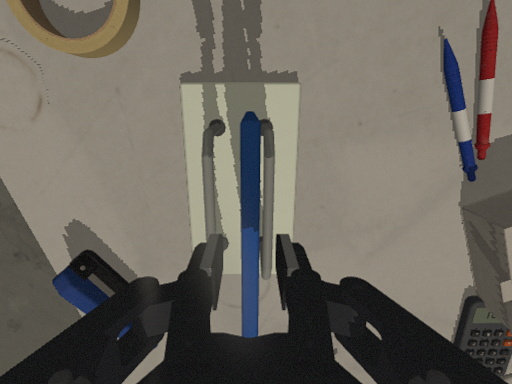

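The plate stands on its own between the open fingers. I'm withdrawing straight up.

Emit:
step_arm(increments=[{"dp": [0, 0, -0.1], "twist": [0, 0, 0], "fingers": 38}, {"dp": [0, 0, -0.3], "twist": [0, 0, 0], "fingers": 40}, {"dp": [0, 0, -0.6], "twist": [0, 0, 0], "fingers": 40}, {"dp": [0, 0, -1.0], "twist": [0, 0, 0], "fingers": 40}, {"dp": [0, 0, -1.5], "twist": [0, 0, 0], "fingers": 40}, {"dp": [0, 0, -2.1], "twist": [0, 0, 0], "fingers": 40}, {"dp": [0, 0, -2.8], "twist": [0, 0, 0], "fingers": 40}, {"dp": [0, 0, -3.4], "twist": [0, 0, 0], "fingers": 40}])

```text
t: 17.33
position: [515.6, -312.4, 295.7]
tool_rot: [2.511, 1.884, 0.002]
wrist_force: [0.6, -0.1, -0.2]
finger_gap: 0.469
```

Emit:
step_arm(increments=[{"dp": [0, 0, -0.2], "twist": [0, 0, 0], "fingers": 40}, {"dp": [0, 0, -0.3], "twist": [0, 0, 0], "fingers": 40}, {"dp": [0, 0, -0.3], "twist": [0, 0, 0], "fingers": 40}, {"dp": [0, 0, -0.3], "twist": [0, 0, 0], "fingers": 40}, {"dp": [0, 0, -0.3], "twist": [0, 0, 0], "fingers": 40}, {"dp": [0, 0, -0.3], "twist": [0, 0, 0], "fingers": 40}, {"dp": [0, 0, -0.3], "twist": [0, 0, 0], "fingers": 40}, {"dp": [0, 0, -0.3], "twist": [0, 0, 0], "fingers": 40}])

```text
t: 18.0
position: [515.5, -312.2, 304.5]
tool_rot: [2.512, 1.885, 0.0]
wrist_force: [-0.2, -0.6, -0.5]
finger_gap: 0.471
```

Run:
```python
from h import *
where()
im,W,d=cloud("wrist"); cv2.imwrite("pics/w14.png",im)
im2,W2,d2=cloud("side"); cv2.imwrite("pics/side14.png",cv2.resize(im2[80:320,170:400],None,fx=2.4,fy=2.4))
im2,W2,d2=cloud("scene"); cv2.imwrite("pics/scene14.png",im2)
H=hsv(im2); b=(H[...,0]>100)&(H[...,0]<130)&(H[...,1]>120)&(H[...,2]>30)
q=(W2-BAY)@np.stack([bx,by,up],1); b&=(np.abs(q[...,0])<60)&(np.abs(q[...,1])<120)&(q[...,2]<200)
p=q[b]; print(np.percentile(p,[1,50,99],axis=0)); print("lean slope dx/dz",np.polyfit(p[:,2],p[:,0],1))
```

```text
board coords [ 108.85 -538.26   19.45] R cols [[0.279, 0.96, 0.0], [0.96, -0.279, -0.0], [-0.0, 0.0, -1.0]] F [-0.23 -0.64 -0.53] q [ 0.31  0.44  0.24  1.57 -0.11  1.15  0.29] t 18.0 gap 0.471
[[  2.32 -71.36   6.96]
 [  9.43  -1.32  95.22]
 [ 16.54  67.12 161.51]]
lean slope dx/dz [-0.    9.46]
```

View pics/scene14.png

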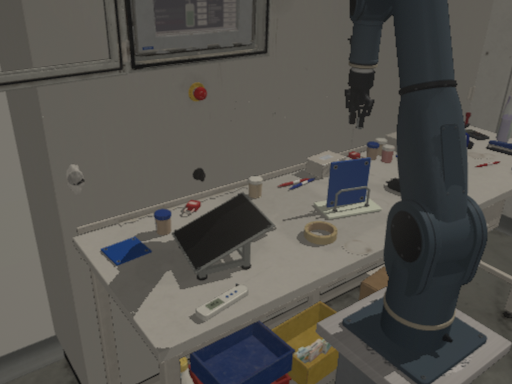

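View pics/side14.png

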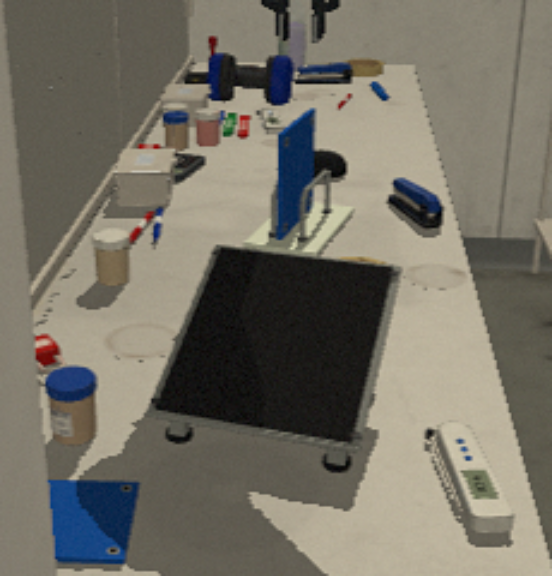

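The scene view shows the plate standing upright in the rack at about (348,183), with the pots at (163,222) and (256,187) and the tape at (320,233) where they started. The arm is clear, so I'm handing in.

Run:
```python
from plant import job
print(job.job_done())
```

```text
the job is handed in; nothing more can be done
None
```

The blue plate is standing on edge in the bay between the two hoops, and I handed the job in at about 18 s of the 64 s allowed. `job_done()` gives no verdict.

- **Slide:** I pushed the plate up the slope with both fingertips against its low edge, at about 6 N. It ended about 45 mm over the high edge, still flat on the board.
- **Pinch and lift:** I pinched the overhang at about 44° from vertical and lifted along an arc until the plate lay flush between the pads (opening 7.6 mm), then carried it to the rack.
- **Set down:** It touched the bay floor at the height I predicted, with about 8 N of contact. I opened the fingers and withdrew straight up.

**Last checks:**
- The plate stood upright with no measurable lean, from 7 to 161 mm above the bay floor by depth, against its true 160 mm height.
- It sits about 9 mm toward the +x hoop from my first bay estimate. I placed it off-centre on purpose so that any lean would be small.
- The pots and the tape look unmoved in the images; I did not measure them again.
- The arm was clear of everything, with wrist force near zero.

**Disagreement:** the wrist camera put the bay centre about 3 mm off the side-camera estimate, so I aimed in between. The fit allowed for that.

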